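Unclamp a guide rail from a fixture whose two clamp knobs have opposite threads

ROBOT

A 7-joint arm with a two-finger parallel gripper is mounted at the origin on the work surface; the furniture and walls round the work are solid. World frame = base frame: x ahead of the robot, y to its left, z up, the work surface at z = 0. Lengths are in mm, angles in rad, forces in N, time in s.
With the tool pointing down it reaches from about 400 to 875 mm from the base axis. Payload 4.4 kg.
Tool frame: the origin (TCP) lies at the very end of the fingers, on their centre line; the grasp point (between the pads) lies 19 mm behind it; y points along the fingers, z is the direction in which the jaws open and shut, and the axes are right-handed (so a half turn about y gives the same grasp; the last joint's range is limited). The gripper opens to 85 mm and grips with 20 to 120 N. Pads are 22 mm wide; open, the fingers measure 114 mm over their backs; the gripper's body (76 mm by 85 mm) begins 54 mm behind the grasp point. The pads swing forward as they close: fully open they stand 13 mm farther back than shut.
Start: joints at [1.238, 0.628, 0.038, 1.517, -0.027, 0.996, -0.02], TCP at [171.397, -627.009, 231.313] pointing down, gripper open.
Joint ranges: [-3.06, 3.06], [-0.37, 2.12], [-1.25, 1.32], [0.18, 2.47], [-1.1, 4.24], [0.23, 1.98], [-2.94, 2.94]. Speed limits (rad/s): [2.57, 2.57, 3.14, 3.14, 3.14, 3.14, 3.14].

INTERFACE

Orientations are given as [roll, pitch, yaw] about the fixed x, y, z axes, in that order (R = Rz(yaw) Ry(pitch) Rx(roll)).
In Python, from cell import ctrl, imaging, finish_job gives the robot as it stands.
- The arm moves only by the shell command python3 -m inch 'ROWS'. ROWS is JSON, one flat list of numbers, 7 for each row, row after row: the opening, from 0 (shut) to 1 (fully open), then the shift along the tool's x, y, z in cm, then the turn, a rotation vector about the tool's x, y, z in degrees. A call has 1 to 12 rows; each row is the pose to reach, as a shift and turn from the pose commanded when the call began, along the tool's axes at that moment; what a row does not reach only later rows make up. A row lasts 1/10 s, in which the tool goes at most 50 mm and 8.59 degrees, less where a joint would pass 70% of its speed; a pose out of reach is approached as far as the arm can. A call with a gripper value outside its range is refused whole. The fingers move at their own pace and stop on an object; the grip force is fixed at half the most. Time passes only in rows, so rows that repeat a pose let the fingers close. It gives the time, the measured TCP pose, the force and the opening at its end, in the units of the state.
- ctrl.read_state(): the state, without advancing time (a new reading comes with each control period).
- imaging.get_image(name): name is "side" or "top" or "wrist"; returns a dict with "img" (384x512x3 uint8, red, green, blue), "fx", "fy", "cx", "cy" (pixels), "dist" ([k1, k2, p1, p2, k3] as OpenCV has them; the pictures are not rectified), "R" (3x3) and "t" (3): a world point X has camera coordinates R X + t. Camera axes: x right, y down, z forward; pixel columns grow to the right and rows downward; lengths in mm; the calibration is good to about 2 mm. A picture is of the moment at which its call begins. There is no depth.
- finish_job(): hands the job in, once; it reports no verdict.
The state is a dict: "clock": time; "qpos": joint angles; "qd": joint speeds; "tau": joint torques, N m; "eef_pos": TCP position; "tool_rot": TCP orientation; "force": force on the tool from outside, world axes, zero at the start; "torque": the same for the moment, N m; "width": finger opening in mm.
Only numpy, scipy, OpenCV 4.12 (cv2) and the standard library are available. Lean on these libraries where they do the work, as an engineer would, in place of code of your own. Each camera call takes 0.05 s, during which the arm holds its last target.

TASK

The aluminium guide rail is held in its fixture by two hook clamps; one of the two wing knobs has a left-hand thread and the other a right-hand one, with nothing to show which. Find by feel which way each knob gives, never forcing it more than about 15 degrees tighter, and loosen both by about 65 degrees so that the hooks draw back off the rail. Then lift the rail out and, without letting it fall, lay it flat and lengthways in the middle of the grey board, leaving the clamps loose and the pine block, carton and saddle block undisturbed.

Things in the scene. Friction and masses are not known exactly. Their poses are not given: they have to be found in the camera images.
- fixture: steel plate 180 x 290 x 12 mm fixed on the table; origin under its centre, x away from the robot, y along it. Dark rests (tops 24 mm over the table) carry the rail. Behind it at x = 40 mm, y = +70 and -100 mm stand grey clamp housings 44 x 40 mm, 78 mm high; a steel hook from each lies 7 mm over the rail's far top edge, 1.5 mm above it, and draws back 11 mm per rad of loosening
- knob_left (a point): centre of the wing knob at the fixture's +y: black bar 56 mm long, 13 thick, 16 high (8 either side of this point), flat-sided; 52 mm of neck and stud below. Axes as the fixture's; the knob's axis leans 30 degrees toward +y (the robot's left): up along (0, sin 30, cos 30). Tight, the bar lies in the plane of lean, the fixture's y-z. It turns in place. Which way it loosens is unknown
- knob_right (a point): the same point of the wing knob at the fixture's -y, same size, axes and lean. It always loosens the opposite way to the left knob: one anticlockwise seen from above the knob, the other clockwise; which is which differs from start to start
- turn_p (a joint): turn of one clamp's nut in rad (which clamp, left or right, differs from start to start): 0 tight as found, its stop; grows as the knob is turned the loosening way, whichever that is, to a stop at 1.4. Turning it takes 0.13 N m; it stays where left. From 0.9 the hook is clear of the rail
- turn_q (a joint): the same as turn_p for the nut of the other clamp, whose thread is of the other hand
- rail_center (a point): centre of the aluminium guide rail: 36 mm wide (x), 220 mm long (y), 30 mm high (z), 0.3 to 0.65 kg; loose on the rests, its length along the fixture's y, 45 mm to the -x side of the fixture's origin, its centre 39 mm above the table. Both long sides are free at the middle, with 12 mm open under it there. Two small hole marks show its upper side; y along its length, z up
- board_top (a point): centre of the top of the grey laminate board, 190 mm (x) by 260 mm (y, its long way), 14 mm thick, lying fixed on the table; the rail belongs on its middle with its length along y, either way round
- pine_block: pine spacer block 45 x 110 x 40 mm, origin under its centre; bystander, leave it
- carton: small closed carton 72 x 104 x 52 mm, origin under its centre; bystander, leave it
- saddle: black moulded saddle block 40 x 90 x 40 mm with a round notch in its top, origin under its centre; bystander, leave it
- twist_p (a joint): twist in rad of the springy stud between that nut and its knob, 2 N m per rad; the knob's angle is turn + twist. Loosening, it settles near +0.07 and the nut follows. Turned the wrong way the nut stays and the twist goes negative, stiffer and stiffer in the hand: 0.5 N m at -0.25; past -0.35 the thread is damaged. Let go, it springs back to 0
- twist_q (a joint): the same as twist_p for the stud of the other clamp

How it is judged:
By the outcome, as a careful person would: the job done as asked, in the order asked, and still so for the second after the job is handed in, with the robot touching nothing.
It also fails if it takes over 67 s, if anything falls off the work surface, if the arm or the gripper's body presses on something with over 40 N, if the wrist force passes 120 N, or if a joint passes its speed limit or range.

## Working session

There is one attempt and no reset: what is moved stays moved. The work goes in short steps, Python scripts to look and compute and a shell command to move; the robot and the scene stay as the last step left them, time stands still between calls to the robot, and variables do not carry over. Pictures are saved under pics/ and viewed, and the job is handed in when it is done.

```bash
ls; mkdir -p pics; python3 - <<'E'
from cell import ctrl, imaging
import cv2, numpy as np
s=ctrl.read_state(); print(s)
for n in ["side","top","wrist"]:
    d=imaging.get_image(n)
    cv2.imwrite(f"pics/a_{n}.png",d["img"][:,:,::-1])
    print(n,{k:(np.round(v,4).tolist() if not np.isscalar(v) else v) for k,v in d.items() if k!="img"})
E
```

```text
pics
{'clock': 0.0, 'qpos': array([ 1.23818237,  0.62935243,  0.03845347,  1.51837999, -0.02702854,
        0.99623621, -0.01997872]), 'qd': array([ 0.00134358, -0.00039932,  0.00010515, -0.00062405, -0.00014779,
       -0.00177444,  0.00057125]), 'tau': array([ 7.64836932e-04, -5.63386703e+01,  1.22589592e+00, -1.93442667e+01,
        1.07607615e-02,  1.05659687e-02, -2.10756340e-06]), 'eef_pos': array([ 171.24708324, -626.40281638,  230.38133961]), 'tool_rot': array([-1.57265416e+00, -7.54062708e-06, -2.87478254e+00]), 'force': array([0.30697872, 0.63555636, 0.51088752]), 'torque': array([0.01687751, 0.00184632, 0.04151518]), 'width': 85.36745602285613}
side {'fx': 397.1171115339517, 'fy': 397.1171115339517, 'cx': 261.08411408023176, 'cy': 186.04798050028484, 'dist': [0.0341, 0.0, 0.0, 0.0, 0.0], 'R': [[-0.9432, -0.3322, 0.004], [-0.1713, 0.4758, -0.8627], [0.2847, -0.8144, -0.5057]], 't': [633.3017, 181.698, 897.6675]}
top {'fx': 487.5964920421757, 'fy': 487.5964920421757, 'cx': 254.0476287573446, 'cy': 187.87297593323078, 'dist': [-0.0213, 0.0, 0.0, 0.0, 0.0], 'R': [[-0.0287, -0.9993, -0.0223], [-0.9942, 0.0308, -0.1033], [0.104, 0.0192, -0.9944]], 't': [65.4851, 670.0119, 1404.4849]}
wrist {'fx': 298.81360863758346, 'fy': 298.81360863758346, 'cx': 255.36002083219782, 'cy': 192.131161010168, 'dist': [-0.0757, 0.0, 0.0, 0.0, 0.0], 'R': [[0.2635, -0.9647, -0.0023], [-0.9207, -0.2522, 0.298], [-0.2881, -0.0764, -0.9546]], 't': [-647.9293, -40.1275, 380.4085]}
```

View pics/a_side.png

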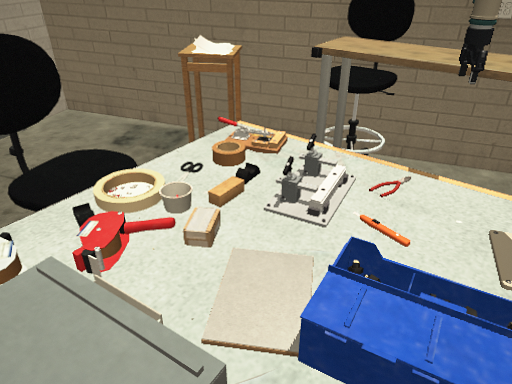

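View pics/a_top.png

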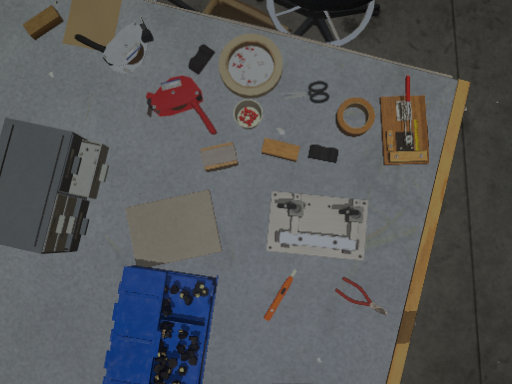

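View pics/a_wrist.png

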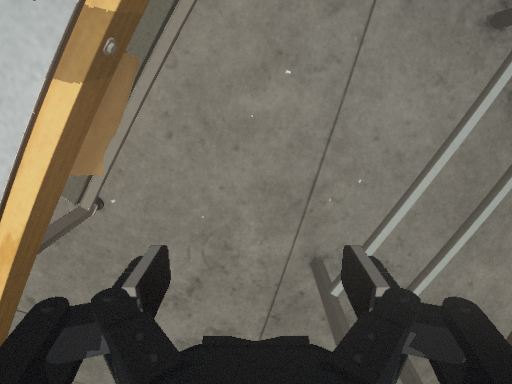

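```bash
cat > h.py <<'E'
import numpy as np, cv2
from scipy.spatial.transform import Rotation as Ro
from cell import ctrl, imaging
def K(d): return np.array([[d["fx"],0,d["cx"]],[0,d["fy"],d["cy"]],[0,0,1]])
def ray(d,uv):
    p=cv2.undistortPoints(np.array([[uv]],float),K(d),np.array(d["dist"],float))[0,0]
    R=np.array(d["R"]);t=np.array(d["t"]); return -R.T@t, R.T@np.array([p[0],p[1],1])
def onplane(d,uv,z):
    c,r=ray(d,uv); return c+r*(z-c[2])/r[2]
def proj(d,X):
    X=np.atleast_2d(np.array(X,float))
    rv,_=cv2.Rodrigues(np.array(d["R"])); return cv2.projectPoints(X,rv,np.array(d["t"],float),K(d),np.array(d["dist"],float))[0][:,0]
def crop(name,d,x0,y0,x1,y1,f):
    cv2.imwrite("pics/"+name,cv2.resize(d["img"][y0:y1,x0:x1,::-1],None,fx=f,fy=f,interpolation=cv2.INTER_CUBIC))
E
python3 - <<'E'
import cv2
t=cv2.imread("pics/a_top.png");s=cv2.imread("pics/a_side.png")
def c(n,im,x0,y0,x1,y1,f): cv2.imwrite("pics/"+n,cv2.resize(im[y0:y1,x0:x1],None,fx=f,fy=f,interpolation=cv2.INTER_CUBIC))
c("b1.png",t,258,185,378,265,6.5)
c("b2.png",t,118,185,228,275,6)
c("b3.png",s,258,125,368,225,6)
c("b4.png",t,195,130,345,180,5)
E
```

```text
(no output)
```

View pics/b1.png

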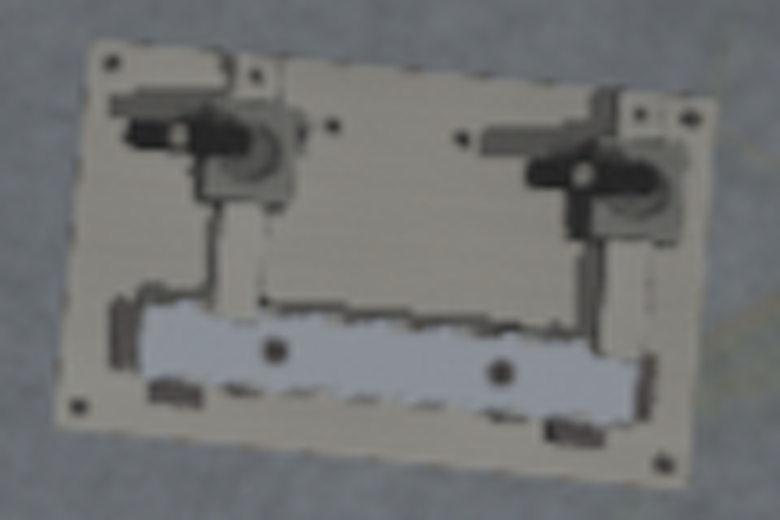

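View pics/b2.png

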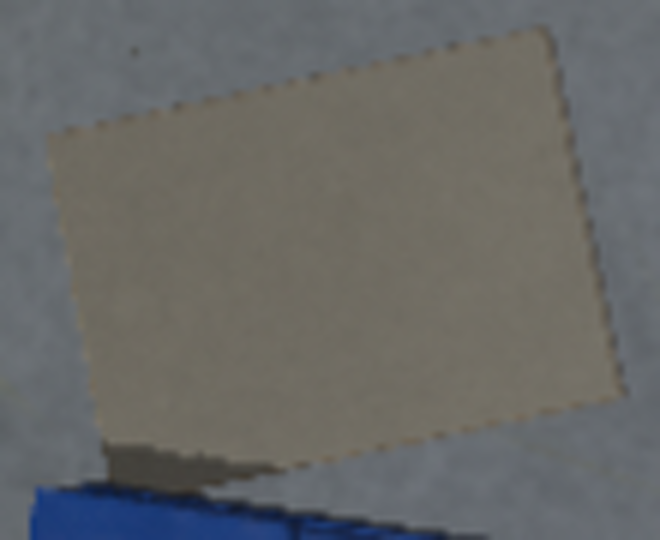

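View pics/b3.png

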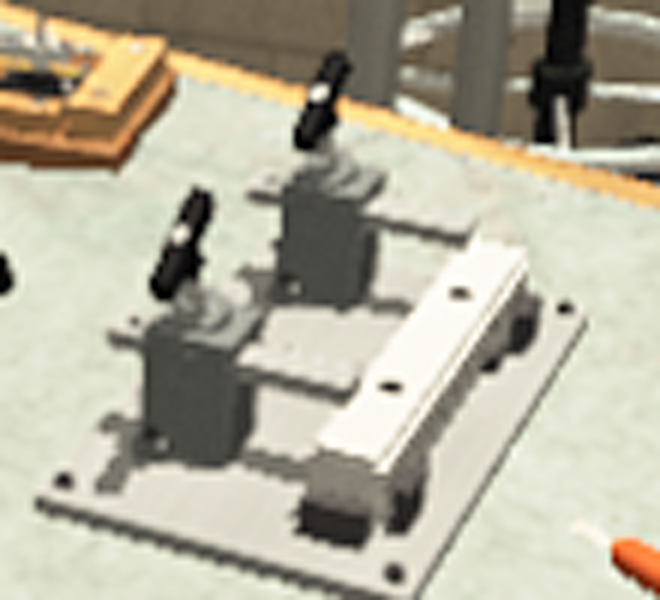

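View pics/b4.png

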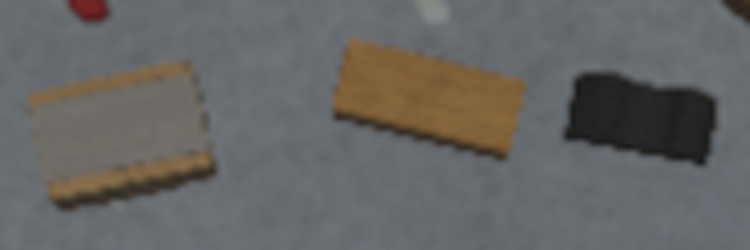

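```bash
cat > m1.py <<'E'
from h import *
d=imaging.get_image("top"); 
def px(p,x0,y0,f): return ((p[0]+.5)/f-.5+x0,(p[1]+.5)/f-.5+y0)
F=np.array([onplane(d,px(p,258,185,6.5),12) for p in [(95,42),(715,98),(685,487),(58,427)]])
print(F.round(1)); c=F.mean(0); 
print("sides",[np.linalg.norm(F[i]-F[(i+1)%4]).round(1) for i in range(4)])
v=(F[0]-F[1])+(F[3]-F[2]); fy=np.arctan2(v[1],v[0])-np.pi/2; print("fix",c.round(1),"yaw",np.degrees(fy))
w=(F[0]-F[3])+(F[1]-F[2]); print(np.degrees(np.arctan2(w[1],w[0])))
B=np.array([onplane(d,px(p,118,185,6),14) for p in [(48,133),(547,27),(625,397)]])
print(B.round(1),np.linalg.norm(B[0]-B[1]),np.linalg.norm(B[1]-B[2]))
bc=(B[0]+B[2])/2; v=B[0]-B[1]; print("board",bc.round(1),"yaw",np.degrees(np.arctan2(v[1],v[0]))-90)
ax=np.array([np.cos(fy),np.sin(fy),0]);ay=np.array([-np.sin(fy),np.cos(fy),0])
for n,u in [("railL",(137,335)),("railR",(640,390)),("hole1",(275,350)),("hole2",(501,373))]:
    X=onplane(d,px(u,258,185,6.5),54); r=X-c; print(n,X.round(1),(r@ax).round(1),(r@ay).round(1))
for n,u in [("kL",(180,136)),("kR",(583,176))]:
    for z in (120,130,140):
        X=onplane(d,px(u,258,185,6.5),z); r=X-c; print(n,z,X.round(1),(r@ax).round(1),(r@ay).round(1))
ds=imaging.get_image("side")
# triangulate knob white dots
for n,u,us in [("kL",(180,136),(180,235)),("kR",(583,176),(319,92))]:
    c1,r1=ray(d,px(u,258,185,6.5)); c2,r2=ray(ds,px(us,258,125,6))
    A=np.stack([r1,-r2],1); s=np.linalg.lstsq(A,c2-c1,rcond=None)[0]
    p1=c1+s[0]*r1;p2=c2+s[1]*r2; print(n,p1.round(1),p2.round(1)); r=(p1+p2)/2-c; print((r@ax).round(1),(r@ay).round(1))
E
python3 m1.py
```

```text
[[ 662.9   -8.2   12. ]
 [ 628.3 -291.5   12. ]
 [ 452.1 -268.8   12. ]
 [ 487.3   14.4   12. ]]
sides [np.float64(285.5), np.float64(177.7), np.float64(285.4), np.float64(177.1)]
fix [ 557.6 -138.5   12. ] yaw -7.0197758377395
-7.331138188633585
[[628.8 433.8  14. ]
 [674.5 182.   14. ]
 [489.6 146.9  14. ]] 255.8992817059312 188.14744890341663
board [559.2 290.4  14. ] yaw 10.274413979106441
railL [527.8 -21.8  54. ] -43.9 112.2
railR [ 497.1 -242.9   54. ] -47.3 -111.0
hole1 [519.4 -82.6  54. ] -44.8 50.8
hole2 [ 506.3 -182.    54. ] -45.6 -49.4
kL 120 [611.2 -41.1 120. ] 41.2 103.3
kL 130 [610.5 -40.6 130. ] 40.5 103.6
kL 140 [609.9 -40.2 140. ] 39.8 104.0
kR 120 [ 589.  -211.1  120. ] 40.0 -68.2
kR 130 [ 588.5 -209.4  130. ] 39.3 -66.5
kR 140 [ 588.  -207.7  140. ] 38.6 -64.9
kL [610.2 -40.4 134.3] [612.7 -39.8 134.4]
41.4 104.2
kR [ 588.2 -208.4  135.5] [ 590.7 -207.9  135.6]
40.1 -65.2
```

```bash
cat >> h.py <<'E'
FC=np.array([557.6,-138.5,0.]); FY=np.radians(-7.15)
RF=Ro.from_euler('z',FY).as_matrix()
def fix(p): return FC+RF@np.array(p,float)
AX=RF@np.array([0,.5,np.sqrt(.75)])
KL=fix([40,100,128.5]); KR=fix([40,-70,128.5])
# base knob tool orientation: y=-AX, z=fixture x
def Rknob(turn=0): # turn deg about AX (anticlockwise from above)
    y=-AX; z=RF@np.array([1.,0,0]); x=np.cross(y,z)
    return Ro.from_rotvec(np.radians(turn)*AX).as_matrix()@np.stack([x,y,z],1)
def Rdown(zyaw):
    z=np.array([np.cos(np.radians(zyaw)),np.sin(np.radians(zyaw)),0]); y=np.array([0,0,-1.]); return np.stack([np.cross(y,z),y,z],1)
def cur():
    s=ctrl.read_state(); return s,np.array(s["eef_pos"]),Ro.from_euler('xyz',s["tool_rot"]).as_matrix()
def delta(P,R):
    s,p,Rc=cur(); sh=Rc.T@(np.array(P)-p)/10; rv=Ro.from_matrix(Rc.T@R).as_rotvec(degrees=True)
    print("shift cm",sh.round(2),"rot deg",rv.round(2),"|",np.linalg.norm(sh).round(1),np.linalg.norm(rv).round(1))
def show():
    s,p,R=cur(); print(s["clock"],p.round(1),"F",np.array(s["force"]).round(2),"T",np.array(s["torque"]).round(3),"w",round(s["width"],1),"q",np.array(s["qpos"]).round(2))
E
python3 - <<'E'
from h import *
print(KL,KR,AX); delta(KR+91*AX,Rknob())
delta(KR+91*AX+np.array([0,0,40]),Rdown(-40))
E
```

```text
[609.73568815 -44.25632636 128.5       ] [ 588.57622972 -212.93435492  128.5       ] [0.0622337  0.49611185 0.8660254 ]
shift cm [-52.89   2.38 -33.12] rot deg [ 17.71 -65.93 -26.44] | 62.5 73.2
shift cm [-52.89  -1.62 -33.12] rot deg [ 5.000e-02 -3.472e+01 -1.000e-02] | 62.4 34.7
```

```bash
python3 -m inch '[1,-26,-3,-16,2,-34,0, 1,-26,-3,-16,2,-34,0, 1,-26,-3,-16,2,-34,0, 1,-26,-3,-16,2,-34,0, 1,-26,-3,-16,2,-34,0, 1,-26,-3,-16,2,-34,0, 1,-52.9,0,-33.1,17.7,-65.9,-26.4, 1,-52.9,0,-33.1,17.7,-65.9,-26.4, 1,-52.9,0,-33.1,17.7,-65.9,-26.4, 1,-52.9,0,-33.1,17.7,-65.9,-26.4, 1,-52.9,0,-33.1,17.7,-65.9,-26.4, 1,-52.9,0,-33.1,17.7,-65.9,-26.4]'; python3 - <<'E'
from h import *
show(); delta(KR+91*AX,Rknob())
E
```

```text
clock: 1.45
eef_pos: [577.9, -182.0, 232.3]
tool_rot: [-1.573, -0.524, -1.685]
force: [-0.0, 0.0, -0.3]
width: 85.8
1.45 [ 577.9 -182.   232.3] F [-0.03  0.04 -0.26] T [ 0.459 -0.088  0.05 ] w 85.8 q [ 0.01  0.61 -0.07  1.71  0.66  1.03 -0.57]
shift cm [-2.63  1.36  1.47] rot deg [-0.16  0.51  0.05] | 3.3 0.5
```

```bash
python3 -m inch '[1,-2.6,1.4,1.5,-0.2,0.5,0, 1,-2.6,1.4,1.5,-0.2,0.5,0, 1,-2.6,1.4,1.5,-0.2,0.5,0]'; python3 - <<'E'
from h import *
show(); delta(KR+91*AX,Rknob())
d=imaging.get_image("wrist"); cv2.imwrite("pics/w1.png",d["img"][:,:,::-1])
print("pred centre, dot, bar ends", proj(d,[KR,KR+8*AX,KR+8*AX+28*np.cross(AX,RF[:,0]),KR+8*AX-28*np.cross(AX,RF[:,0])]).round(1))
E
```

```text
clock: 1.75
eef_pos: [592.7, -174.7, 208.0]
tool_rot: [-1.571, -0.525, -1.705]
force: [-0.9, -0.8, 0.8]
width: 85.4
1.75 [ 592.7 -174.7  208. ] F [-0.93 -0.83  0.84] T [ 0.511 -0.059 -0.004] w 85.4 q [-0.01  0.66 -0.06  1.69  0.66  1.02 -0.61]
shift cm [-0.65 -0.3   0.06] rot deg [ 0.29 -0.47  0.08] | 0.7 0.6
pred centre, dot, bar ends [[258.6 189.2]
 [258.6 192.1]
 [258.4 156.8]
 [258.8 225.1]]
```

View pics/w1.png

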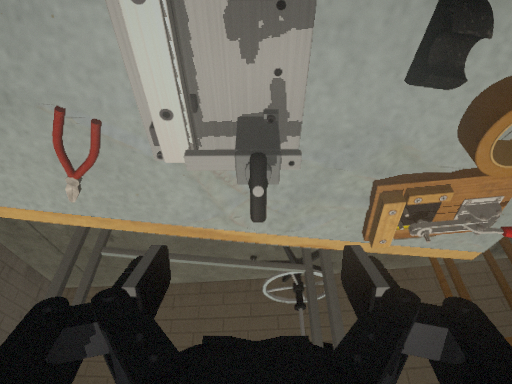

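```bash
python3 - <<'E'
from h import *
show(); delta(KR-17*AX,Rknob())
E
python3 -m inch '[1,-0.6,5,0,0.3,-0.5,0, 0.6,-0.6,8,0,0.3,-0.5,0, 0.6,-0.6,10.5,0,0.3,-0.5,0, 0.6,-0.6,10.5,0,0.3,-0.5,0, 0.6,-0.6,10.5,0,0.3,-0.5,0]'; python3 - <<'E'
from h import *
show(); delta(KR-17*AX,Rknob())
d=imaging.get_image("wrist"); cv2.imwrite("pics/w2.png",d["img"][:,:,::-1])
E
```

```text
1.8 [ 592.4 -176.   208.9] F [ 0.48 -0.43  0.2 ] T [ 0.448 -0.044 -0.009] w 85.4 q [-0.    0.66 -0.06  1.69  0.66  1.02 -0.61]
shift cm [-0.82 10.52  0.12] rot deg [ 0.27 -0.6   0.1 ] | 10.6 0.7
clock: 2.3
eef_pos: [586.9, -222.7, 116.0]
tool_rot: [-1.567, -0.524, -1.699]
force: [0.3, 0.1, 1.3]
width: 50.9
2.3 [ 586.9 -222.7  116. ] F [0.34 0.14 1.31] T [ 0.53  -0.103  0.006] w 50.9 q [ 0.04  0.78 -0.01  1.76  0.77  0.81 -0.69]
shift cm [-0.23  0.12  0.05] rot deg [-0.11 -0.19  0.03] | 0.3 0.2
```

View pics/w2.png

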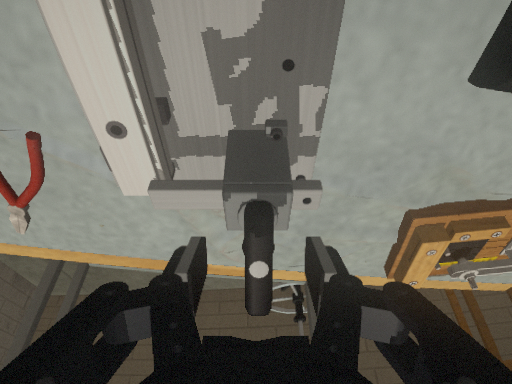

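```bash
python3 -m inch '[0.3,-0.2,0.1,0,0,-0.2,0, 0.2,-0.2,0.1,0,0,-0.2,0, 0,-0.2,0.1,0,0,-0.2,0, 0,-0.2,0.1,0,0,-0.2,0, 0,-0.2,0.1,0,0,-0.2,0, 0,-0.2,0.1,0,0,-0.2,0, 0,-0.2,0.1,0,0,-0.2,0]'; python3 - <<'E'
from h import *
show(); delta(KR-17*AX,Rknob())
for i in range(6):
    imaging.get_image("wrist"); s=ctrl.read_state(); print((np.array(s["torque"])@AX).round(3),np.array(s["torque"]).round(2),np.array(s["force"]).round(1),s["width"])
E
```

```text
clock: 3.05
eef_pos: [588.7, -219.3, 113.9]
tool_rot: [-1.567, -0.523, -1.692]
force: [1.0, 3.6, 6.2]
width: 12.8
3.05 [ 588.7 -219.3  113.9] F [0.96 3.65 6.23] T [ 0.382 -0.128  0.04 ] w 12.8 q [ 0.04  0.78 -0.01  1.76  0.77  0.81 -0.69]
shift cm [ 0.19  0.12 -0.09] rot deg [-0.29  0.16 -0.02] | 0.2 0.3
0.035 [ 0.43 -0.07  0.05] [1.  2.6 6.5] 12.60941771156517
0.019 [ 0.43 -0.16  0.08] [0.6 3.4 7.3] 13.095747106630464
-0.005 [ 0.4  -0.11  0.03] [0.4 2.9 6. ] 12.888616576838258
-0.018 [ 0.43 -0.1   0.  ] [0.4 4.  5.9] 12.803421103261815
-0.033 [ 0.46 -0.15  0.01] [0.8 3.2 6.9] 12.456430359040732
-0.027 [ 0.4 -0.1 -0. ] [0.6 3.3 7.3] 13.348050914873197
```

```bash
python3 -m inch '[0,0,0,0,0,-2,0, 0,0,0,0,0,-4,0, 0,0,0,0,0,-6,0, 0,0,0,0,0,-8,0, 0,0,0,0,0,-8,0]'; python3 - <<'E'
from h import *
show(); delta(KR-17*AX,Rknob())
for i in range(6):
    imaging.get_image("wrist"); s=ctrl.read_state(); print((np.array(s["torque"])@AX).round(3),np.array(s["torque"]).round(2),np.array(s["force"]).round(1),s["width"])
E
```

```text
clock: 3.85
eef_pos: [588.7, -219.3, 113.9]
tool_rot: [-1.647, -0.518, -1.532]
force: [0.9, 3.9, 6.4]
width: 12.9
3.85 [ 588.7 -219.3  113.9] F [0.88 3.88 6.42] T [ 0.431 -0.195 -0.133] w 12.9 q [ 0.06  0.78 -0.04  1.76  0.79  0.83 -0.57]
shift cm [ 0.17  0.12 -0.12] rot deg [-0.29  8.15 -0.02] | 0.2 8.2
-0.217 [ 0.44 -0.2  -0.17] [1.4 3.5 6. ] 12.739684944205882
-0.211 [ 0.46 -0.22 -0.15] [1.1 3.4 5.6] 12.802124803235868
-0.246 [ 0.42 -0.24 -0.18] [0.1 3.2 6.8] 12.918573033614132
-0.192 [ 0.42 -0.22 -0.13] [0.9 3.8 6.5] 12.986229536591122
-0.174 [ 0.46 -0.22 -0.11] [1.3 2.1 5.9] 12.953510744545518
-0.21 [ 0.42 -0.22 -0.15] [0.1 2.7 7.2] 12.899486866576932
```

```bash
python3 -m inch '[0,0,0,0,0,-1.5,0, 0,0,0,0,0,-3,0, 0,0,0,0,0,-3,0, 0,0,0,0,0,-3,0]'; python3 - <<'E'
from h import *
show(); delta(KR-17*AX,Rknob())
r=[]
for i in range(8):
    imaging.get_image("wrist"); s=ctrl.read_state(); r.append(np.array(s["torque"])@AX)
print(np.round(r,3),np.mean(r))
E
```

```text
clock: 4.55
eef_pos: [588.7, -219.3, 113.9]
tool_rot: [-1.676, -0.513, -1.473]
force: [0.6, 3.3, 6.0]
width: 12.6
4.55 [ 588.7 -219.3  113.9] F [0.56 3.26 5.97] T [ 0.489 -0.308 -0.219] w 12.6 q [ 0.06  0.78 -0.06  1.76  0.8   0.83 -0.53]
shift cm [ 0.16  0.12 -0.13] rot deg [-2.900e-01  1.109e+01 -1.000e-02] | 0.2 11.1
[-0.296 -0.309 -0.32  -0.244 -0.242 -0.3   -0.238 -0.263] -0.27653414795720266
```

```bash
python3 -m inch '[0,0,0,0,0,4,0, 0,0,0,0,0,8,0, 0,0,0,0,0,12,0, 0,0,0,0,0,16,0, 0,0,0,0,0,19,0, 0,0,0,0,0,19,0, 0,0,0,0,0,19,0]'; python3 - <<'E'
from h import *
show(); delta(KR-17*AX,Rknob())
r=[]
for i in range(8):
    imaging.get_image("wrist"); s=ctrl.read_state(); r.append(np.array(s["torque"])@AX)
print(np.round(r,3),np.mean(r))
E
```

```text
clock: 5.65
eef_pos: [588.7, -219.3, 113.9]
tool_rot: [-1.487, -0.517, -1.853]
force: [0.2, 2.5, 6.6]
width: 12.5
5.65 [ 588.7 -219.3  113.9] F [0.23 2.49 6.6 ] T [ 0.425 -0.066  0.097] w 12.5 q [ 0.01  0.78  0.02  1.76  0.74  0.8  -0.81]
shift cm [ 0.2   0.12 -0.07] rot deg [-0.29 -7.82 -0.03] | 0.2 7.8
[0.083 0.097 0.08  0.062 0.107 0.087 0.128 0.108] 0.09409621279300862
```

```bash
python3 -m inch '[0,0,0,0,0,3,0, 0,0,0,0,0,5,0, 0,0,0,0,0,5,0]'; python3 - <<'E'
from h import *
show(); delta(KR-17*AX,Rknob())
r=[]
for i in range(6):
    imaging.get_image("wrist"); s=ctrl.read_state(); r.append(np.array(s["torque"])@AX)
print(np.round(r,3),np.mean(r))
E
```

```text
clock: 6.35
eef_pos: [588.7, -219.3, 113.9]
tool_rot: [-1.438, -0.508, -1.953]
force: [0.1, 3.2, 7.0]
width: 13.0
6.35 [ 588.7 -219.3  113.9] F [0.11 3.24 7.03] T [ 0.459 -0.055  0.132] w 13.0 q [ 0.    0.78  0.05  1.76  0.73  0.79 -0.89]
shift cm [ 0.2   0.12 -0.05] rot deg [ -0.28 -12.86  -0.04] | 0.2 12.9
[0.131 0.144 0.13  0.133 0.155 0.131] 0.13750362312638634
```

```bash
python3 -m inch '[0,0,0,0,0,3,0, 0,0,0,0,0,5,0, 0,0,0,0,0,5,0]'; python3 - <<'E'
from h import *
show(); delta(KR-17*AX,Rknob())
r=[]
for i in range(6):
    imaging.get_image("wrist"); s=ctrl.read_state(); r.append(np.array(s["torque"])@AX)
print(np.round(r,3),np.mean(r))
E
```

```text
clock: 6.95
eef_pos: [588.7, -219.3, 113.9]
tool_rot: [-1.391, -0.494, -2.051]
force: [1.3, 3.2, 6.1]
width: 13.0
6.95 [ 588.7 -219.3  113.9] F [1.3  3.16 6.12] T [ 0.404 -0.041  0.128] w 13.0 q [-0.01  0.78  0.07  1.76  0.71  0.78 -0.96]
shift cm [ 0.2   0.12 -0.03] rot deg [ -0.28 -17.86  -0.05] | 0.2 17.9
[0.123 0.158 0.124 0.127 0.135 0.084] 0.12526387952190754
```

```bash
python3 -m inch '[0,0,0,0,0,5,0, 0,0,0,0,0,10,0, 0,0,0,0,0,15,0, 0,0,0,0,0,20,0, 0,0,0,0,0,25,0, 0,0,0,0,0,30,0, 0,0,0,0,0,35,0, 0,0,0,0,0,40,0, 0,0,0,0,0,45,0, 0,0,0,0,0,49,0, 0,0,0,0,0,51,0, 0,0,0,0,0,51,0]'; python3 - <<'E'
from h import *
show(); delta(KR-17*AX,Rknob())
r=[]
for i in range(4):
    imaging.get_image("wrist"); s=ctrl.read_state(); r.append(np.array(s["torque"])@AX)
print(np.round(r,3),np.mean(r))
delta(KR-17*AX,Rknob())
E
```

```text
clock: 8.45
eef_pos: [588.6, -219.2, 113.9]
tool_rot: [-1.076, -0.178, -2.941]
force: [-0.0, 3.4, 6.5]
width: 13.0
8.45 [ 588.6 -219.2  113.9] F [-0.04  3.4   6.48] T [0.413 0.034 0.088] w 13.0 q [-0.15  0.81  0.3   1.77  0.5   0.69 -1.67]
shift cm [0.15 0.12 0.15] rot deg [ -0.24 -68.84  -0.17] | 0.2 68.8
[0.078 0.14  0.11  0.164] 0.12316071123461061
shift cm [0.15 0.12 0.15] rot deg [ -0.23 -68.81  -0.18] | 0.2 68.8
```

```bash
python3 -m inch '[0.6,0,0,0,0,0,0, 0.6,0,0,0,0,0,0, 0.6,0,0,0,0,0,0, 0.6,0,0,0,0,0,0, 0.7,0,-4,0,0,0,0, 0.7,0,-8,0,0,0,0, 0.7,0,-12,0,0,0,0, 0.7,0,-12,0,0,0,0]'; python3 - <<'E'
from h import *
show(); delta(KL+91*AX,Rknob())
d=imaging.get_image("wrist"); cv2.imwrite("pics/w3.png",d["img"][:,:,::-1])
d=imaging.get_image("top"); crop("t3.png",d,258,185,378,265,6.5)
E
```

```text
clock: 9.45
eef_pos: [598.5, -157.3, 220.7]
tool_rot: [-1.077, -0.17, -2.937]
force: [0.4, 1.1, -1.4]
width: 59.8
9.45 [ 598.5 -157.3  220.7] F [ 0.37  1.07 -1.38] T [ 0.526 -0.086  0.024] w 59.8 q [-0.23  0.66  0.27  1.68  0.45  0.94 -1.63]
shift cm [ -5.03  -6.75 -13.57] rot deg [ -0.48 -68.86  -0.59] | 16.0 68.9
```

View pics/w3.png

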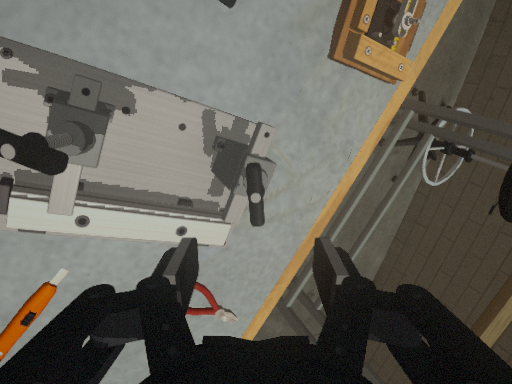

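```bash
python3 -m inch '[1,-2.5,-7,-6.8,0,-34,0, 1,-5,-6.8,-13.6,0,-69,0, 1,-5,-6.8,-13.6,0,-69,0, 1,-5,-6.8,-13.6,0,-69,0, 1,-5,-6.8,-13.6,0,-69,0, 1,-5,-6.8,-13.6,0,-69,0, 1,-5,-6.8,-13.6,0,-69,0, 1,-5,-6.8,-13.6,0,-69,0, 1,-5,-6.8,-13.6,0,-69,0, 1,-5,-6.8,-13.6,0,-69,0, 1,-5,-6.8,-13.6,0,-69,0]'; python3 - <<'E'
from h import *
show(); delta(KL+91*AX,Rknob())
d=imaging.get_image("wrist"); cv2.imwrite("pics/w4.png",d["img"][:,:,::-1])
print("pred", proj(d,[KL,KL+8*AX,KL+8*AX+28*np.cross(AX,RF[:,0]),KL+8*AX-28*np.cross(AX,RF[:,0])]).round(1))
E
```

```text
clock: 10.65
eef_pos: [611.4, -2.6, 202.5]
tool_rot: [-1.57, -0.525, -1.695]
force: [-0.8, -0.3, -0.6]
width: 85.5
10.65 [611.4  -2.6 202.5] F [-0.81 -0.32 -0.63] T [ 0.515 -0.05  -0.054] w 85.5 q [-0.26  0.72 -0.08  1.57  0.57  1.17 -0.76]
shift cm [-0.11 -0.61  0.35] rot deg [-0.05  0.01  0.06] | 0.7 0.1
pred [[261.5 196.8]
 [261.7 200. ]
 [261.9 164.7]
 [261.5 232.9]]
```

View pics/w4.png

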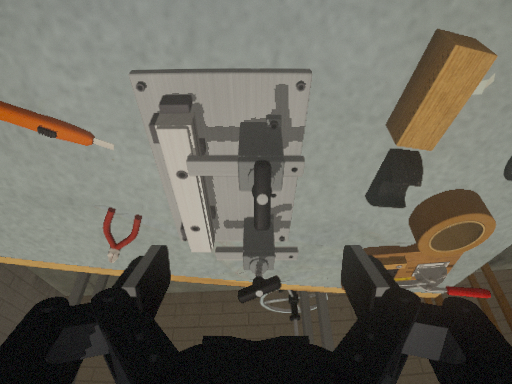

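```bash
python3 -m inch '[0.6,-0.1,5,0.4,0,0,0, 0.6,-0.1,8,0.4,0,0,0, 0.6,-0.1,10.2,0.4,0,0,0, 0.6,-0.1,10.2,0.4,0,0,0, 0.6,-0.1,10.2,0.4,0,0,0]'; python3 - <<'E'
from h import *
show(); delta(KL-17*AX,Rknob())
d=imaging.get_image("wrist"); cv2.imwrite("pics/w5.png",d["img"][:,:,::-1])
E
```

```text
clock: 11.2
eef_pos: [610.0, -51.8, 114.6]
tool_rot: [-1.57, -0.524, -1.693]
force: [0.4, 1.1, 0.7]
width: 51.2
11.2 [610.  -51.8 114.6] F [0.39 1.11 0.68] T [ 0.551 -0.042  0.037] w 51.2 q [-0.21  0.82 -0.05  1.66  0.64  0.97 -0.82]
shift cm [ 0.05  0.12 -0.12] rot deg [-0.14  0.12 -0.  ] | 0.2 0.2
```

View pics/w5.png

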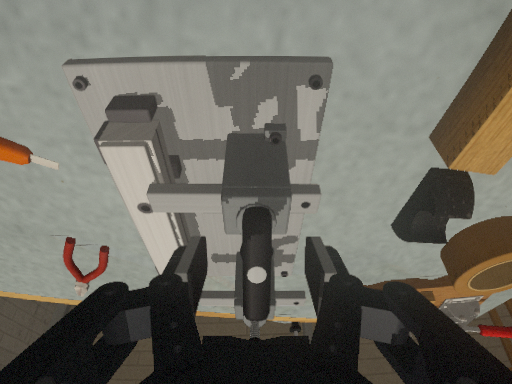

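```bash
python3 -m inch '[0.3,0.1,0.1,0,0,0,0, 0.2,0.1,0.1,0,0,0,0, 0,0.1,0.1,0,0,0,0, 0,0.1,0.1,0,0,0,0, 0,0.1,0.1,0,0,0,0, 0,0.1,0.1,0,0,0,0, 0,0.1,0.1,0,0,0,0]'; python3 - <<'E'
from h import *
show(); delta(KL-17*AX,Rknob())
r=[]
for i in range(6):
    imaging.get_image("wrist"); s=ctrl.read_state(); r.append(np.array(s["torque"])@AX)
print(np.round(r,3),np.mean(r))
E
python3 -m inch '[0,0,0,0,0,-2,0, 0,0,0,0,0,-4,0, 0,0,0,0,0,-6,0, 0,0,0,0,0,-8,0, 0,0,0,0,0,-8,0]'; python3 - <<'E'
from h import *
show(); delta(KL-17*AX,Rknob())
r=[]
for i in range(6):
    imaging.get_image("wrist"); s=ctrl.read_state(); r.append(np.array(s["torque"])@AX)
print(np.round(r,3),np.mean(r))
E
```

```text
clock: 11.95
eef_pos: [610.3, -53.0, 115.0]
tool_rot: [-1.568, -0.523, -1.693]
force: [-1.0, 1.6, 6.4]
width: 13.0
11.95 [610.3 -53.  115. ] F [-1.03  1.6   6.44] T [ 0.269  0.095 -0.009] w 13.0 q [-0.21  0.81 -0.05  1.66  0.65  0.97 -0.82]
shift cm [-0.07  0.1  -0.17] rot deg [-0.23  0.13 -0.03] | 0.2 0.3
[ 0.05  -0.022 -0.029  0.01  -0.013  0.016] 0.001770128020388548
clock: 12.75
eef_pos: [610.7, -53.0, 115.0]
tool_rot: [-1.648, -0.518, -1.532]
force: [-0.3, 2.8, 4.9]
width: 13.2
12.75 [610.7 -53.  115. ] F [-0.3   2.78  4.92] T [ 0.33  -0.121 -0.09 ] w 13.2 q [-0.18  0.82 -0.08  1.66  0.67  0.99 -0.7 ]
shift cm [-0.09  0.1  -0.19] rot deg [-0.26  8.15 -0.03] | 0.2 8.2
[-0.106 -0.092 -0.133 -0.094 -0.102 -0.074] -0.10032528413915875
```

```bash
python3 -m inch '[0,0,0,0,0,-3,0, 0,0,0,0,0,-5,0, 0,0,0,0,0,-5,0]'; python3 - <<'E'
from h import *
r=[]
for i in range(6):
    imaging.get_image("wrist"); s=ctrl.read_state(); r.append(np.array(s["torque"])@AX)
print(np.round(r,3),np.mean(r))
show(); delta(KL-17*AX,Rknob())
E
```

```text
clock: 13.35
eef_pos: [610.9, -53.0, 115.0]
tool_rot: [-1.696, -0.509, -1.432]
force: [1.7, 1.9, 5.5]
width: 12.5
[-0.14  -0.022 -0.081 -0.093 -0.115 -0.116] -0.09447771676430718
13.65 [610.9 -53.  115. ] F [0.14 1.79 6.76] T [ 0.321 -0.178 -0.055] w 12.4 q [-0.17  0.82 -0.1   1.66  0.69  0.99 -0.62]
shift cm [-0.11  0.1  -0.21] rot deg [-0.29 13.09 -0.02] | 0.3 13.1
```

Saturated near 0.1 N m: anticlockwise loosens the left knob. Turning on to about 69°.

```bash
python3 -m inch '[0,0,0,0,0,-5,0, 0,0,0,0,0,-10,0, 0,0,0,0,0,-15,0, 0,0,0,0,0,-20,0, 0,0,0,0,0,-25,0, 0,0,0,0,0,-30,0, 0,0,0,0,0,-35,0, 0,0,0,0,0,-40,0, 0,0,0,0,0,-45,0, 0,0,0,0,0,-50,0, 0,0,0,0,0,-54,0, 0,0,0,0,0,-56,0]'; python3 -m inch '[0,0,0,0,0,0,0]'; python3 - <<'E'
from h import *
r=[]
for i in range(4):
    imaging.get_image("wrist"); s=ctrl.read_state(); r.append(np.array(s["torque"])@AX)
print(np.round(r,3),np.mean(r))
show(); delta(KL-17*AX,Rknob())
E
```

```text
clock: 14.85
eef_pos: [612.9, -51.8, 114.3]
tool_rot: [-2.059, -0.184, -0.439]
force: [6.7, 2.3, -0.9]
width: 13.2
clock: 14.95
eef_pos: [612.9, -51.8, 114.3]
tool_rot: [-2.059, -0.185, -0.44]
force: [6.0, 1.4, 0.2]
width: 13.2
[-0.159 -0.116 -0.15  -0.121] -0.13650699955729573
15.15 [612.9 -51.8 114.3] F [ 5.67  1.81 -0.92] T [ 0.963 -1.314  0.544] w 12.4 q [-0.04  0.84 -0.33  1.66  0.83  1.09  0.24]
shift cm [-0.35  0.11 -0.24] rot deg [-0.59 69.1   0.08] | 0.4 69.1
```

```bash
python3 -m inch '[0.6,0,0,0,0,0,0, 0.6,0,0,0,0,0,0, 0.6,0,0,0,0,0,0, 0.6,0,0,0,0,0,0, 0.7,0,-4,0,0,0,0, 0.7,0,-8,0,0,0,0, 0.7,0,-12,0,0,0,0, 0.7,0,-12,0,0,0,0]'; python3 - <<'E'
from h import *
show(); P=fix([-45,0,150]); print(P); delta(P,Rdown(-7.15))
d=imaging.get_image("wrist"); cv2.imwrite("pics/w6.png",d["img"][:,:,::-1])
E
```

```text
clock: 15.95
eef_pos: [619.4, 10.8, 222.2]
tool_rot: [-2.057, -0.186, -0.44]
force: [0.2, 0.6, 0.9]
width: 59.9
15.95 [619.4  10.8 222.2] F [0.19 0.61 0.89] T [ 0.553 -0.104  0.053] w 59.9 q [-0.11  0.73 -0.38  1.53  0.72  1.31  0.33]
[ 512.94993362 -132.89896689  150.        ]
shift cm [ -4.79  13.89 -12.5 ] rot deg [17.34 67.67 26.31] | 19.3 74.6
```

View pics/w6.png

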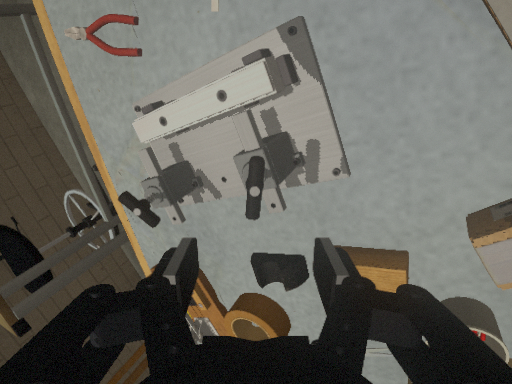

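```bash
python3 - <<'E'
from h import *
P=fix([-45,0,190]); delta(P,Rdown(-7.15))
E
python3 -m inch '[0.7,-4.3,4,-6,8,33,13, 0.7,-5,10.5,-10.6,17.3,67.7,26.3, 0.7,-5,10.5,-10.6,17.3,67.7,26.3, 0.7,-5,10.5,-10.6,17.3,67.7,26.3, 0.7,-5,10.5,-10.6,17.3,67.7,26.3, 0.7,-5,10.5,-10.6,17.3,67.7,26.3, 0.7,-5,10.5,-10.6,17.3,67.7,26.3, 0.7,-5,10.5,-10.6,17.3,67.7,26.3, 0.7,-5,10.5,-10.6,17.3,67.7,26.3, 0.7,-5,10.5,-10.6,17.3,67.7,26.3, 0.7,-5,10.5,-10.6,17.3,67.7,26.3]'; python3 - <<'E'
from h import *
show(); P=fix([-45,0,150]); print(P); delta(P,Rdown(-7.15))
d=imaging.get_image("wrist"); cv2.imwrite("pics/w7.png",d["img"][:,:,::-1])
print(proj(d,[fix([-45,0,54]),fix([-63,110,54]),fix([-27,110,54]),fix([-27,-110,54]),fix([-63,-110,54])]).round(1))
d=imaging.get_image("side");crop("s7.png",d,258,125,368,225,6)
E
```

```text
shift cm [ -3.97  10.16 -14.13] rot deg [17.65 67.6  26.34] | 17.9 74.7
clock: 17.1
eef_pos: [517.0, -106.3, 166.7]
tool_rot: [-1.581, -0.008, -1.699]
force: [0.8, 0.1, -0.2]
width: 59.9
17.1 [ 517.  -106.3  166.7] F [ 0.8   0.1  -0.17] T [ 0.011 -0.012 -0.024] w 59.9 q [ 0.35  0.56 -0.3   1.91  0.25  0.72 -0.23]
[ 512.94993362 -132.89896689  150.        ]
shift cm [ 2.68  1.7  -0.04] rot deg [ 0.59 -0.22  0.44] | 3.2 0.8
[[257.7 215.8]
 [235.4  90.4]
 [279.5  90.3]
 [275.  313.2]
 [240.6 313. ]]
```

View pics/w7.png

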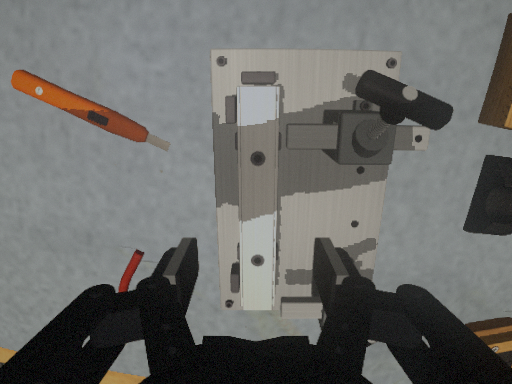

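View pics/s7.png

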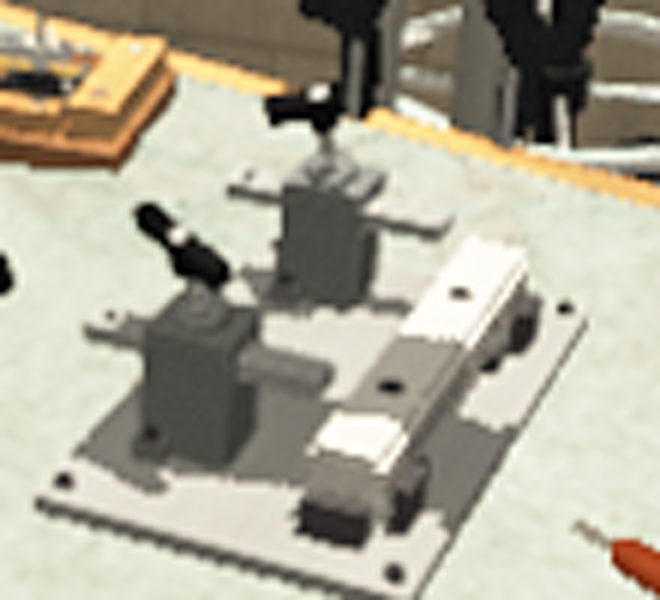

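```bash
python3 - <<'E'
from h import *
P=fix([-44.5,2,90]); delta(P,Rdown(-7.15))
E
python3 -m inch '[0.7,2.4,4,0,0.6,-0.2,0.4, 0.7,2.5,7.7,0,0.6,-0.2,0.4, 0.7,2.5,7.7,0,0.6,-0.2,0.4, 0.7,2.5,7.7,0,0.6,-0.2,0.4]'; python3 - <<'E'
from h import *
show(); delta(fix([-44.5,2,22]),Rdown(-7.15))
d=imaging.get_image("wrist"); cv2.imwrite("pics/w8.png",d["img"][:,:,::-1])
print(proj(d,[fix([-45,0,54]),fix([-45,50,54]),fix([-63,110,54]),fix([-27,110,54]),fix([-27,0,54]),fix([-63,0,54])]).round(1))
E
```

```text
shift cm [ 2.56  7.72 -0.01] rot deg [ 0.52 -0.13  0.4 ] | 8.1 0.7
clock: 17.6
eef_pos: [514.2, -129.6, 90.6]
tool_rot: [-1.57, 0.001, -1.694]
force: [0.2, 0.7, 1.4]
width: 59.5
17.6 [ 514.2 -129.6   90.6] F [0.2  0.71 1.38] T [-0.008 -0.053 -0.043] w 59.5 q [ 0.36  0.68 -0.25  1.97  0.31  0.53 -0.23]
shift cm [ 0.15  6.86 -0.05] rot deg [-0.07  0.06 -0.05] | 6.9 0.1
[[256.2 227.1]
 [256.4 151. ]
 [224.2  44.3]
 [289.   44.4]
 [283.7 227.1]
 [228.8 227.1]]
```

View pics/w8.png

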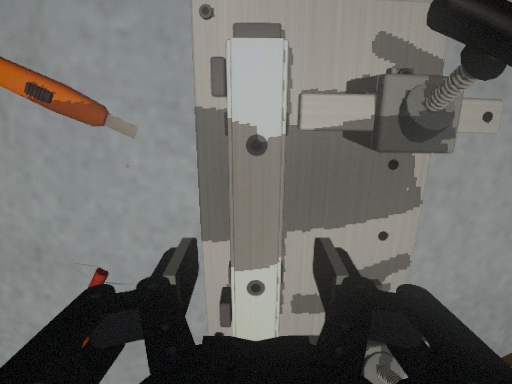

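```bash
python3 -m inch '[0.7,-0.1,3.5,0,0,0,0, 0.7,-0.1,5.5,0,0,0,0, 0.7,-0.1,6.9,0,0,0,0, 0.7,-0.1,6.9,0,0,0,0, 0.7,-0.1,6.9,0,0,0,0]'; python3 - <<'E'
from h import *
show(); delta(fix([-44.5,3,22]),Rdown(-7.15))
E
python3 -m inch '[0.4,0,0,0,0,0,0, 0.2,0,0,0,0,0,0, 0,0,0,0,0,0,0, 0,0,0,0,0,0,0, 0,0,0,0,0,0,0, 0,0,0,0,0,0,0, 0,0,0,0,0,0,0]'; python3 - <<'E'
from h import *
show(); delta(fix([-44.5,3,22]),Rdown(-7.15))
d=imaging.get_image("wrist"); cv2.imwrite("pics/w9.png",d["img"][:,:,::-1])
E
```

```text
clock: 18.15
eef_pos: [515.4, -129.6, 22.7]
tool_rot: [-1.567, 0.0, -1.696]
force: [0.5, -0.1, -0.2]
width: 59.9
18.15 [ 515.4 -129.6   22.7] F [ 0.5  -0.11 -0.16] T [-0.025  0.026 -0.033] w 59.9 q [ 0.32  0.79 -0.19  1.99  0.36  0.38 -0.28]
shift cm [ 0.05  0.07 -0.15] rot deg [-0.24 -0.03 -0.01] | 0.2 0.2
clock: 18.85
eef_pos: [515.2, -130.0, 23.0]
tool_rot: [-1.566, -0.0, -1.697]
force: [-0.1, 0.2, 6.4]
width: 35.1
18.85 [ 515.2 -130.    23. ] F [-0.1   0.19  6.36] T [ 0.085  0.181 -0.005] w 35.1 q [ 0.32  0.79 -0.19  2.    0.36  0.38 -0.28]
shift cm [ 0.01  0.1  -0.14] rot deg [-0.26 -0.07  0.  ] | 0.2 0.3
```

View pics/w9.png

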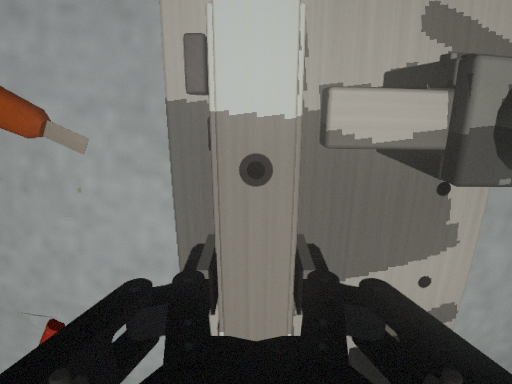

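```bash
python3 -m inch '[0,0,-1,0,0,0,0, 0,0,-2,0,0,0,0, 0,0,-4,0,0,0,0, 0,0,-7,0,0,0,0, 0,0,-11,0,0,0,0, 0,0,-15,0,0,0,0, 0,0,-17,0,0,0,0, 0,0,-17,0,0,0,0, 0,0,-17,0,0,0,0]'; python3 - <<'E'
from h import *
show()
d=imaging.get_image("wrist"); cv2.imwrite("pics/w10.png",d["img"][:,:,::-1])
d=imaging.get_image("top"); cv2.imwrite("pics/t10.png",d["img"][:,:,::-1])
delta([559.2,290.4,193],Rdown(10.27))
E
```

```text
clock: 19.8
eef_pos: [513.2, -130.1, 191.6]
tool_rot: [-1.569, -0.0, -1.697]
force: [0.2, -0.1, -4.1]
width: 34.8
19.8 [ 513.2 -130.1  191.6] F [ 0.23 -0.15 -4.13] T [-0.004  0.043 -0.045] w 34.8 q [ 0.42  0.52 -0.33  1.89  0.24  0.76 -0.17]
shift cm [-42.27  -0.27  -0.65] rot deg [  0.05 -17.49  -0.03] | 42.3 17.5
```

View pics/w10.png

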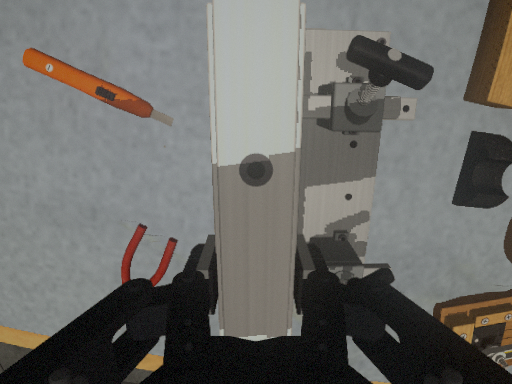

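View pics/t10.png

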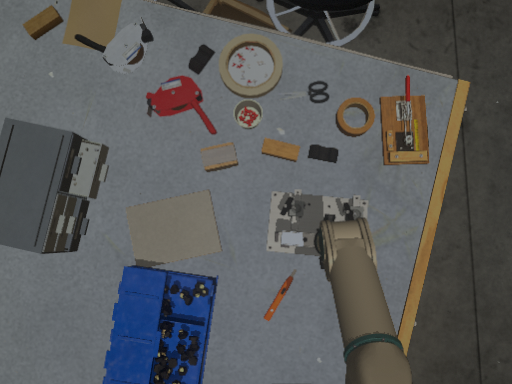

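```bash
python3 - <<'E'
from h import *
s,p,R=cur()
d=imaging.get_image("wrist")
X=onplane(d,(256,170),p[2]+31); print("hole in tool (x,z)",(R.T@(X-p)).round(1))
t=imaging.get_image("top"); 
for z in (0,60,100): print(z,[onplane(t,u,z).round(0)[:2] for u in [(125,267),(217,278)]])
sd=imaging.get_image("side"); cv2.imwrite("pics/s10.png",cv2.resize(sd["img"][235:384,190:340,::-1],None,fx=4,fy=4,interpolation=cv2.INTER_CUBIC))
E
```

```text
hole in tool (x,z) [-50.4 -31.   -1.2]
0 [array([449., 440.]), array([409., 164.])]
60 [array([452., 423.]), array([414., 158.])]
100 [array([454., 411.]), array([417., 154.])]
```

View pics/s10.png

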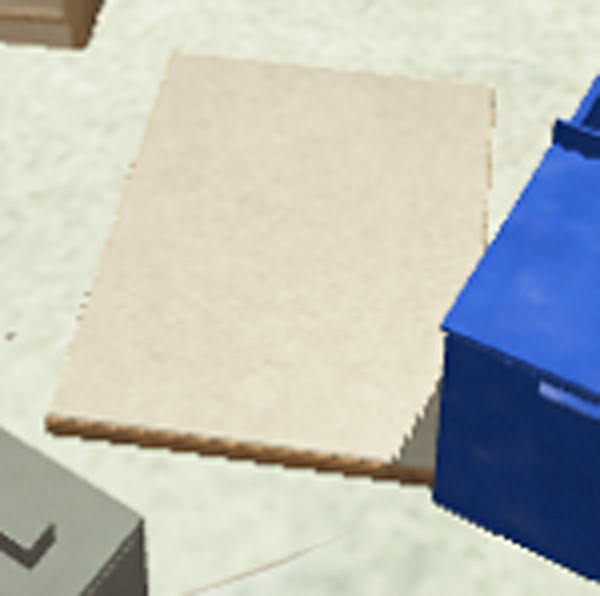

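```bash
python3 - <<'E'
from h import *
sd=imaging.get_image("side")
px=lambda p:((p[0]+.5)/4-.5+190,(p[1]+.5)/4-.5+235)
P=[onplane(sd,px(p),14) for p in [(175,52),(495,88),(47,415)]]
print(np.round(P,1)); print(np.linalg.norm(P[0]-P[1]),np.linalg.norm(P[0]-P[2]),(P[1]+P[2])/2)
v=P[2]-P[0]; print(np.degrees(np.arctan2(v[1],v[0]))-90)
delta([559.5,290.4,195],Rdown(10.3))
E
```

```text
[[673.8 188.5  14. ]
 [490.5 156.7  14. ]
 [629.2 440.2  14. ]]
185.99284494224077 255.5895128648012 [559.85804334 298.42172719  14.        ]
10.040534673697493
shift cm [-42.25  -0.43  -0.68] rot deg [-1.000e-02 -1.751e+01 -3.000e-02] | 42.3 17.5
```

```bash
python3 -m inch '[0,-4,-0.4,0,0,-2,0, 0,-8,-0.4,0,0,-4,0, 0,-12,-0.4,-0.2,0,-6,0, 0,-16,-0.4,-0.3,0,-8,0, 0,-20,-0.4,-0.4,0,-10,0, 0,-24,-0.4,-0.5,0,-12,0, 0,-28,-0.4,-0.6,0,-14,0, 0,-32,-0.4,-0.7,0,-16,0, 0,-36,-0.4,-0.7,0,-17.5,0, 0,-40,-0.4,-0.7,0,-17.5,0, 0,-42.2,-0.4,-0.7,0,-17.5,0, 0,-42.2,-0.4,-0.7,0,-17.5,0]'; python3 -m inch '[0,0,0,0,0,0,0]'; python3 - <<'E'
from h import *
show(); delta([559.5,292,195],Rdown(10.3))
d=imaging.get_image("wrist"); cv2.imwrite("pics/w11.png",d["img"][:,:,::-1])
d=imaging.get_image("side"); cv2.imwrite("pics/s11.png",d["img"][:,:,::-1])
E
```

```text
clock: 21.3
eef_pos: [558.6, 295.4, 194.8]
tool_rot: [-1.569, 0.004, -1.385]
force: [0.5, -0.1, -4.1]
width: 35.0
clock: 21.4
eef_pos: [559.3, 289.5, 194.5]
tool_rot: [-1.571, -0.002, -1.39]
force: [-0.1, -0.9, -3.6]
width: 35.1
21.4 [559.3 289.5 194.5] F [-0.11 -0.85 -3.63] T [-0.043  0.016 -0.021] w 35.1 q [-0.29  0.66 -0.39  1.61  0.3   0.93 -0.61]
shift cm [-0.24 -0.05  0.07] rot deg [-0.01  0.05  0.1 ] | 0.3 0.1
```

View pics/w11.png

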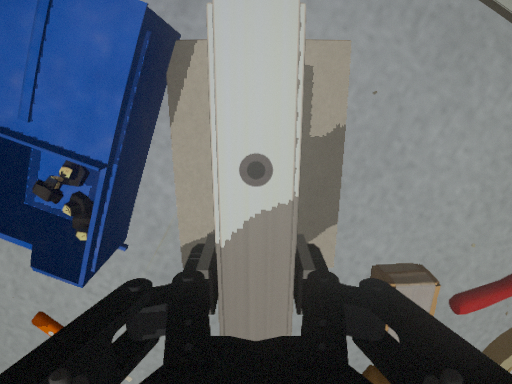

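View pics/s11.png

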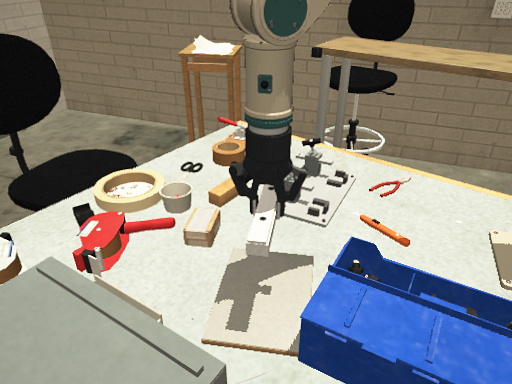

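```bash
python3 - <<'E'
from h import *
d=imaging.get_image("wrist"); 
c=cv2.resize(d["img"][20:270,150:370,::-1],None,fx=2.4,fy=2.4,interpolation=cv2.INTER_CUBIC); cv2.imwrite("pics/w12.png",c)
th=np.radians(10.2); ex=np.array([np.cos(th),np.sin(th),0]); ey=np.array([-np.sin(th),np.cos(th),0])
s,p,R=cur()
for u in [(351,40),(202,40),(335,265),(343,153),(168,100),(174,180),(182,260)]:
    X=onplane(d,u,14); print(u,X.round(1),"rel tool along ex,ey",((X-p)@ex).round(1),((X-p)@ey).round(1))
E
```

```text
(351, 40) [629.4 438.   14. ] rel tool along ex,ey 94.8 135.8
(202, 40) [482.5 410.8  14. ] rel tool along ex,ey -54.6 134.9
(335, 265) [677.4 187.4  14. ] rel tool along ex,ey 97.7 -119.5
(343, 153) [650.  324.8  14. ] rel tool along ex,ey 95.0 20.7
(168, 100) [455.  346.9  14. ] rel tool along ex,ey -92.9 76.9
(174, 180) [470.3 261.3  14. ] rel tool along ex,ey -93.1 -10.0
(182, 260) [489.5 160.9  14. ] rel tool along ex,ey -91.9 -112.2
```

View pics/w12.png

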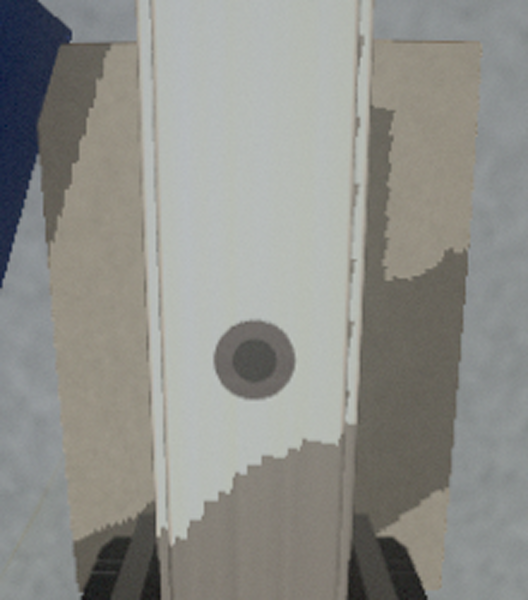

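```bash
python3 - <<'E'
from h import *
delta([560,295,25],Rdown(10.1))
E
python3 -m inch '[0,-0.3,3,0,0,0.2,0.1, 0,-0.6,7,0,0,0.2,0.1, 0,-0.6,11,0,0,0.2,0.1, 0,-0.6,14,0,0,0.2,0.1, 0,-0.6,16,0,0,0.2,0.1, 0,-0.6,17,0,0,0.2,0.1, 0,-0.6,17,0,0,0.2,0.1, 0,-0.6,17,0,0,0.2,0.1]'; python3 - <<'E'
from h import *
show(); delta([560,295,14],Rdown(10.1))
E
```

```text
shift cm [-0.77 17.01  0.1 ] rot deg [-0.07  0.07  0.13] | 17.0 0.2
clock: 22.35
eef_pos: [560.2, 295.5, 26.7]
tool_rot: [-1.567, 0.002, -1.396]
force: [1.1, 0.5, -3.1]
width: 35.2
22.35 [560.2 295.5  26.7] F [ 1.12  0.55 -3.07] T [ 0.069 -0.02   0.012] w 35.2 q [-0.35  0.88 -0.3   1.7   0.41  0.61 -0.71]
shift cm [ 0.05  1.27 -0.04] rot deg [-0.22 -0.06 -0.1 ] | 1.3 0.3
```

```bash
python3 -m inch '[0,0,0.6,0,-0.2,0,-0.1, 0,0,1,0,-0.2,0,-0.1, 0,0,1.1,0,-0.2,0,-0.1, 0,0,1.1,0,-0.2,0,-0.1]'; python3 - <<'E'
from h import *
imaging.get_image("wrist");show(); delta([560,295,14],Rdown(10.1))
E
python3 -m inch '[0,0,0.1,0,0,0,0, 0,0,0.1,0,0,0,0]';python3 - <<'E'
from h import *
imaging.get_image("wrist");show()
E
```

```text
clock: 22.75
eef_pos: [559.3, 295.5, 14.7]
tool_rot: [-1.572, -0.001, -1.395]
force: [0.4, -0.6, -3.2]
width: 34.6
22.8 [559.3 295.6  14.8] F [-1.14 -0.7  -3.32] T [ 0.008  0.01  -0.006] w 34.9 q [-0.36  0.9  -0.29  1.7   0.41  0.6  -0.71]
shift cm [0.07 0.08 0.06] rot deg [ 0.06 -0.02  0.03] | 0.1 0.1
clock: 23.0
eef_pos: [559.3, 295.6, 13.7]
tool_rot: [-1.572, -0.001, -1.395]
force: [0.8, -0.2, -3.5]
width: 35.2
23.05 [559.3 295.6  13.7] F [-0.42  0.49 -3.07] T [-0.015 -0.051  0.007] w 34.8 q [-0.36  0.9  -0.29  1.7   0.41  0.6  -0.71]
```

Still carrying the rail's weight; going on in 1 mm steps.

```bash
for i in 1; do python3 -m inch '[0,0,0.1,0,0,0,0, 0,0,0.1,0,0,0,0]'; python3 -m inch '[0,0,0.1,0,0,0,0, 0,0,0.1,0,0,0,0]'; done; python3 - <<'E'
from h import *
imaging.get_image("wrist");show()
E
```

```text
clock: 23.25
eef_pos: [559.4, 295.7, 13.3]
tool_rot: [-1.572, -0.001, -1.395]
force: [-1.6, -0.9, 2.0]
width: 35.1
clock: 23.45
eef_pos: [559.5, 295.7, 13.3]
tool_rot: [-1.571, -0.001, -1.395]
force: [-3.2, -2.3, 9.2]
width: 34.9
23.5 [559.5 295.7  13.3] F [-2.9  -2.19  9.84] T [-0.428  0.653 -0.009] w 35.2 q [-0.36  0.9  -0.29  1.7   0.41  0.6  -0.71]
```

```bash
python3 - <<'E'
from h import *
d=imaging.get_image("side"); cv2.imwrite("pics/s13.png",cv2.resize(d["img"][215:384,190:340,::-1],None,fx=4,fy=4,interpolation=cv2.INTER_CUBIC))
d=imaging.get_image("wrist"); cv2.imwrite("pics/w13.png",d["img"][:,:,::-1])
E
```

```text
(no output)
```

View pics/s13.png

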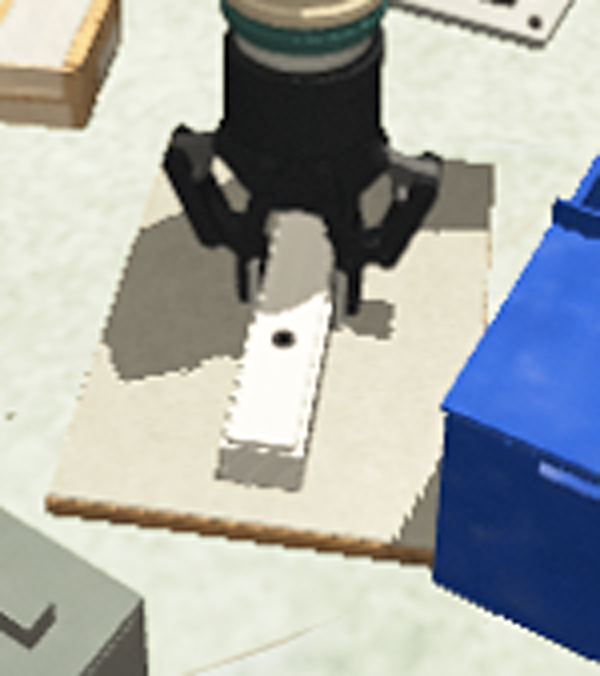

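View pics/w13.png

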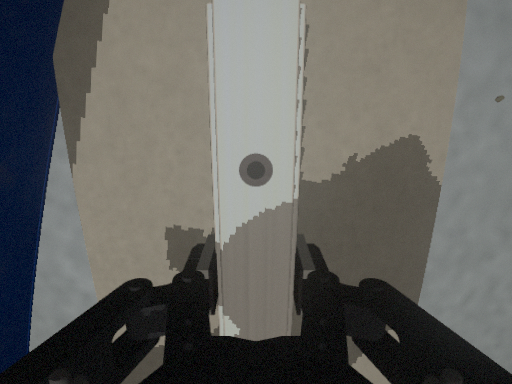

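```bash
python3 - <<'E'
from h import *
sd=imaging.get_image("side")
px=lambda p:((p[0]+.5)/4-.5+190,(p[1]+.5)/4-.5+215)
th=np.radians(10.1); ex=np.array([np.cos(th),np.sin(th),0]); ey=np.array([-np.sin(th),np.cos(th),0])
s,p,R=cur()
for n,u in dict(BL=(47,497),edge=(385,543),TRb=(495,168),TLb=(168,132+0),rightmid=(489,300),leftmid=(105,330),r1=(217,478),r2=(300,489)).items():
    X=onplane(sd,px(u),14); print(n,X.round(1),((X-p)@ex).round(1),((X-p)@ey).round(1))
X=onplane(sd,px((284,338)),44);print("hole",X.round(1),((X-p)@ex).round(1),((X-p)@ey).round(1))
w=imaging.get_image("wrist")
for u in [(466,10),(440,190),(425,280),(60,110),(85,220),(99,290)]:
    X=onplane(w,u,14); print(u,((X-p)@ex).round(1),((X-p)@ey).round(1))
E
```

```text
BL [628.7 441.1  14. ] 93.7 131.0
edge [480.4 413.5  14. ] -57.2 129.9
TRb [490.5 156.7  14. ] -92.3 -124.7
TLb [677.6 189.9  14. ] 97.8 -124.9
rightmid [470.5 258.   14. ] -94.2 -21.4
leftmid [646.6 342.6  14. ] 94.0 30.9
r1 [561.2 406.5  14. ] 21.1 108.9
r2 [524.  399.6  14. ] -16.7 108.5
hole [551.1 344.8  44. ] 0.4 49.8
(466, 10) 93.2 118.0
(440, 190) 93.5 33.6
(425, 280) 95.4 -20.0
(60, 110) -94.7 73.7
(85, 220) -91.4 17.1
(99, 290) -91.3 -26.5
```

```bash
python3 -m inch '[0.6,0,-0.1,0,0,0,0, 0.6,0,-0.1,0,0,0,0, 0.6,0,-0.1,0,0,0,0, 0.6,0,-0.1,0,0,0,0, 0.6,0,-1,0,0,0,0, 0.6,0,-3,0,0,0,0, 0.6,0,-7,0,0,0,0, 0.6,0,-12,0,0,0,0, 0.6,0,-17,0,0,0,0, 0.6,0,-20,0,0,0,0, 0.6,0,-20,0,0,0,0]'; python3 - <<'E'
from h import *
show()
d=imaging.get_image("wrist"); cv2.imwrite("pics/w14.png",d["img"][:,:,::-1])
E
```

```text
clock: 24.8
eef_pos: [562.1, 297.8, 217.8]
tool_rot: [-1.562, 0.003, -1.395]
force: [-0.5, -0.1, 0.2]
width: 51.5
24.8 [562.1 297.8 217.8] F [-0.49 -0.07  0.23] T [-0.005 -0.033  0.015] w 51.5 q [-0.29  0.64 -0.4   1.58  0.29  0.97 -0.61]
```

View pics/w14.png

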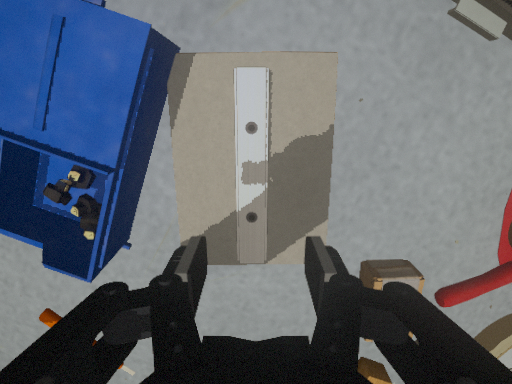

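```bash
python3 - <<'E'
from h import *
w=imaging.get_image("wrist"); crop("w15.png",w,160,35,350,285,2.3)
t=imaging.get_image("top"); cv2.imwrite("pics/t15.png",t["img"][:,:,::-1])
th=np.radians(10.1); ex=np.array([np.cos(th),np.sin(th),0]); ey=np.array([-np.sin(th),np.cos(th),0])
p=np.array([559.5,295.7,0])
for u,z in [((251,67),44),((252,264),44),((251,128),44),((251.5,217),44),((300,52),14),((290,265),14),((338,60),14),((333,180),14),((168,110),14),((174,200),14),((235,100),44),((270,100),44)]:
    X=onplane(w,u,z); print(u,z,((X-p)@ex).round(1),((X-p)@ey).round(1))
E
```

```text
(251, 67) 44 -3.4 109.2
(252, 264) 44 -3.3 -109.9
(251, 128) 44 -3.7 49.5
(251.5, 217) 44 -3.6 -49.4
(300, 52) 14 48.8 127.7
(290, 265) 14 46.3 -129.5
(338, 60) 14 90.4 120.2
(333, 180) 14 93.9 -14.2
(168, 110) 14 -97.1 67.4
(174, 200) 14 -98.5 -39.2
(235, 100) 44 -19.7 77.6
(270, 100) 44 15.7 77.5
```

View pics/w15.png

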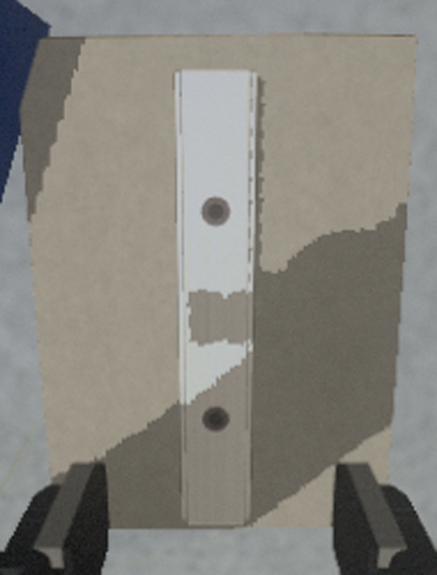

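View pics/t15.png

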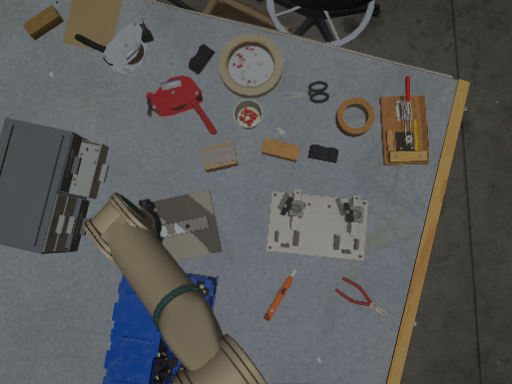

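```bash
python3 -m inch '[0.6,0,0,0,0,0,0, 0.6,0,0,0,0,0,0]'; python3 -c "
from cell import finish_job
print(finish_job())"
```

```text
clock: 25.15
eef_pos: [558.8, 295.2, 210.1]
tool_rot: [-1.575, -0.001, -1.395]
force: [-0.6, -0.5, 0.2]
width: 51.4
the job is handed in; nothing more can be done
None
```

Both clamps are loosened, and the rail lies flat and lengthways in the middle of the grey board. I handed the job in at 25.2 s of the 67 s allowed, and no verdict came back.

- **Right knob:** I tried it anticlockwise first. The resisting torque kept rising, to about 0.28 N m at 11°, so that was the tightening way. Clockwise it levelled off at about 0.13 N m. I turned it to about 69° at the knob, which puts the nut near 65°.
- **Left knob:** It gave anticlockwise at about 0.10 N m with no tightening needed. I turned it to about 69°, by which point the torque read about 0.14 N m. A picture taken before the lift showed both hooks clear of the rail.
- **Rail:** I gripped it at its middle, carried it over and lowered it until it touched the board with about 10 N before letting go.

**Last checks:** The wrist picture put the rail's centre within about 1 mm of the board's centre and in line with it. The last top picture showed the pine block, carton and saddle block where they started, and the gripper was touching nothing.

**Disagreement:** The top, wrist and side cameras put the board's centre at y of about 290, 295 and 298 mm. I used 295 mm. With the rail set down but still gripped, the side view put it 2–4 mm short of the board's middle along its length, more than the final wrist view showed.

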